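# Test the lift-out bridge's interlock switch on a model railway

## Task

The lift-out bridge of the model railway is off, so test its interlock by hand: from above, push the roller of the roller-lever switch down with the closed fingers just until the switch clicks, without forcing the lever into its overtravel, hold it there for half a second, then let it spring fully back up. Leave the similar switch that has a plain lever without a roller, and the open freight car, alone.

Things in the scene. Friction and masses are not known exactly. Their poses are not given: they have to be found in the camera images.
- bridge_roller: White plastic roller, 24 mm diameter, 18 mm wide, on the free end of a steel lever on a black switch housing (56 x 30 mm, top 74 mm above table) on a wooden block 130 x 70 x 20 mm. Origin: roller's centre, 115 mm above table at rest (its top 127, highest point of the switch, free from above); y: the axle, level, across the lever; x, z turn as it spins. Nothing else stands within 80 mm.
- bridge_lever (a joint): Roller lever's angle (rad): 0 at rest, raised 23 deg, grows as pressed, springs back. Pivot 90 mm from roller, on its side away from the robot, +-30 deg. Clicks at 0.20: roller sunk 17 mm, top 110 mm above table. Overtravel from 0.36: sunk 31 mm, top 95, lever almost level. Middle: sunk 24, top 103. Roller moves under 8 mm sideways. Push 1.5 N at first, 4 at click, 5 mid, 6 at overtravel.
- plain_lever (a joint): Angle (rad) of the other switch's lever: same housing and block, but its bare steel strip ends without a roller, 98 mm from the pivot, 120 mm above the table. 0 at rest, grows as pressed. To be left alone. Either switch may be the left or the right one; their blocks are at least 200 mm apart, centre to centre.
- freight_car: Small open-topped dark wooden freight car, 154 x 62 x 71 mm, 0.3 to 0.5 kg, standing on a piece of track (rail top 12 mm above the table) beyond the switches. Origin: centre of its underside at rail top; y axis along its length. To be left alone.

How it is judged:
On the way:
1. the fingers hold the roller down past the click (value of joint bridge_lever above 0.2 rad and contact force between the fingers and bridge_roller above 0.5 N), for 0.3 s.
At the end, for the whole second after the job is handed in: The roller lever has been held past its click (0.20 rad) for 0.3 s by the fingers on the roller, and has sprung back to within 0.05 rad of rest; the plain lever is within 0.05 rad of rest and the freight car stands upright (10 degrees) within 20 mm of where it was (value of joint each of bridge_lever, plain_lever below 0.05 rad and distance of freight_car from where it was at the start of the episode below 0.02 m and angle between freight_car's own z axis and vertical below 0.17 rad); the robot touches nothing.
It fails at once if the roller lever is pressed into overtravel (beyond 0.36 rad) (value of joint bridge_lever above 0.36 rad).
It fails at once if the plain lever is pressed (beyond 0.10 rad) (value of joint plain_lever above 0.1 rad).
It fails at once if the freight car is moved by more than 20 mm (distance of freight_car from where it was at the start of the episode above 0.02 m).
It also fails if it takes over 29 s, if anything falls off the work surface, if the arm or the gripper's body presses on something with over 40 N, if the wrist force passes 120 N, or if a joint passes its speed limit or range.

## Robot

A 6-joint arm with a two-finger parallel gripper is mounted at the origin on the work surface. World frame = base frame: x ahead of the robot, y to its left, z up, the work surface at z = 0. Lengths are in m, angles in rad, forces in N, time in s.
With the tool pointing down it reaches from about 0.3 to 0.85 m from the base axis. Payload 4.2 kg.
Tool frame: the origin (TCP) lies on the mounting face of the last link; the fingertips stand 191 mm ahead of it and the grasp point (between the pads) lies 172 mm ahead of it; z points along the fingers, y is the line along which they close (so a half turn about z gives the same grasp; the last joint's range is limited). The gripper opens to 91 mm and grips with 3 to 60 N. Pads are 32 mm wide; open, the fingers measure 118 mm over their backs; the gripper's body (76 mm by 178 mm) begins 60 mm behind the grasp point.
Start: joints at [1.238, 0.32, 1.565, -0, 1.257, -0.02], TCP at [0.177, 0.547, 0.405] pointing down, gripper open.
Joint ranges: [-3.11, 3.11], [-0.84, 2.01], [0.21, 2.61], [-1.34, 4.49], [0.05, 2.63], [-2.56, 2.56]. Speed limits (rad/s): [2.57, 2.57, 3.14, 3.14, 3.14, 3.14].

## Interface

Orientations are given as [roll, pitch, yaw] about the fixed x, y, z axes, in that order (R = Rz(yaw) Ry(pitch) Rx(roll)).
In Python, from cell import * gives the robot as it stands.
- The arm moves only by the tool carry_out, never from a script. Its argument "series" is a list that holds one entry, the list of rows, each a list of 7 numbers: the shift along the tool's x, y, z scaled (see below), then the turn, a rotation vector about the tool's x, y, z scaled (see below), then the closure, from -1 (fully open) to 1 (shut). A call has 1 to 12 rows; each row shifts and turns the commanded pose from where the row before left it, along the tool's axes as they then stand; what a row does not reach is not made up. The controller multiplies each number of a shift by 0.4 m and each number of a turn by 60 degrees. A row lasts 1/10 s, in which the tool goes at most 50 mm and 8.59 degrees, less where a joint would pass 70% of its speed; a pose out of reach is approached as far as the arm can. A call with a number of a shift or a turn outside -1 to 1 is refused whole. A call with a gripper value outside its range is refused whole. The fingers move at their own pace and stop on an object; the grip force is fixed at half the most. Time passes only in rows, so rows that do not move let the fingers close. It gives the time, the measured TCP pose, the force, the opening and the grip force at its end, in the units of the state.
- state(): the state, without advancing time (a new reading comes with each control period).
- camera(name): name is "side" or "top" or "wrist"; returns (picture, depth): 400x640x3 uint8, red, green, blue; 400x640 float32, m along the optical axis (not along the pixel's ray), 0 where there is no reading.
- get_calibration(name): a dict with "fx", "fy", "cx", "cy" (pixels), "k1" (the pictures are not rectified: a ray, as slopes to the right and down, at radius r is drawn at 1 + k1 r^2 times it, then the intrinsics apply), "extrinsics" (4x4, takes a point from world to camera coordinates). Camera axes: x right, y down, z forward; pixel columns grow to the right and rows downward; lengths in m; the calibration is good to about 2 mm. A picture is of the moment at which its call begins: read the wrist's pose just before it. get_calibration takes no time and is no camera call; for the wrist camera it gives the pose at the moment of the call.
- sign_off(): hands the job in; it is judged then, once.
Trained networks look in the newest picture that a camera, given by its name, has taken for a name from the list of things; names that differ only in an ending like _2 or _b are one class to them, and where a whole thing is asked for, a point or a joint stands for the part that bears it (a point fixed in the world has none). Each returns a list of dicts, best first, with "conf" (0 to 1); they miss things now and then, are a little off and sometimes report something else, mostly with a low value. They report only what shows in the picture. A call takes as long as a camera call.
- look_for(query, camera): "box" ([centre column, centre row, width, height] in pixels, round what is visible of it).
- trace(query, camera): "pixels" (400x640 bool, what is visible of it) and "box" ([centre column, centre row, width, height] in pixels, round what is visible of it).
- spot_point(query, camera): "pixel" ([column, row] in pixels: a listed point, or the origin of a listed thing).
The state is a dict: "t": time; "joint_pos": joint angles; "qd": joint speeds; "effort": joint torques, N m; "tcp_pos": TCP position; "ee_rot": TCP orientation; "force": force on the tool from outside, world axes, zero at the start; "wrist_torque": the same for the moment, N m; "opening": finger opening in m; "gripper_force": force on a finger pad.
Only numpy, scipy, OpenCV 4.12 (cv2) and the standard library are available. Lean on these libraries where they do the work, as an engineer would, in place of code of your own. Each camera call takes 0.05 s, during which the arm holds its last target. There are 200 camera calls.

## Working session

There is one attempt and no reset: what is moved stays moved. The work goes in short steps, Python scripts to look and compute and a tool call to move; the robot and the scene stay as the last step left them, time stands still between calls to the robot, and variables do not carry over. Pictures are saved under pics/ and viewed, at most 10 in all, crops included, and the job is handed in when it is done.

Besides the shell and the picture viewer there is one more tool, called after "Emit:" in YAML: its name, and indented under it one key for each argument. carry_out: Moves the arm, as the interface text tells. Its arguments: {"type":"object","properties":{"series":{"type":"array"}},"required":["series"]}

```bash
mkdir -p pics
cat > h.py <<'E'
from cell import *
import numpy as np, cv2
def world(cam,px,d,cal=None):
    c=cal or get_calibration(cam)
    u=(px[0]-c["cx"])/c["fx"]; v=(px[1]-c["cy"])/c["fy"]
    x,y=u,v
    for _ in range(20):
        s=1+c["k1"]*(x*x+y*y); x,y=u/s,v/s
    p=np.array([x*d,y*d,d,1])
    return (np.linalg.inv(np.array(c["extrinsics"]))@p)[:3]
E
python3 - <<'E'
from h import *
s=state(); print(s["t"],s["tcp_pos"],s["ee_rot"],s["opening"])
ims=[]
for cam in("top","side"):
    im,d=camera(cam); ims.append(im)
    for q in("bridge_roller","plain_lever","freight_car","bridge_lever"):
        for r in trace(q,cam)[:2]:
            m=r["pixels"]&(d>0)
            if m.sum()==0: continue
            ys,xs=np.nonzero(m); P=np.array([world(cam,(x,y),d[y,x]) for x,y in zip(xs[::3],ys[::3])])
            print(cam,q,round(r["conf"],2),np.round(r["box"]),np.round(np.median(P,0),3),np.round(P.min(0),3),np.round(P.max(0),3))
cv2.imwrite("pics/a.png",cv2.resize(np.vstack(ims),(480*1,600))[:,:,::-1])
E
```

```text
0.0 [0.17689465 0.54695    0.40391164] [-3.13982587e+00 -1.13120372e-05  2.82881065e+00] 0.09124246469468794
top bridge_roller 0.53 [374. 270.  14.  15.] [ 0.453 -0.111  0.125] [ 0.441 -0.121  0.109] [ 0.465 -0.102  0.13 ]
top plain_lever 0.81 [229. 250.   9.  48.] [0.495 0.163 0.1  ] [0.45  0.157 0.08 ] [0.541 0.171 0.121]
top freight_car 0.94 [344. 127.  77.  41.] [ 0.753 -0.07   0.045] [ 0.716 -0.155  0.006] [0.782 0.018 0.087]
top bridge_lever 0.69 [376. 252.  18.  53.] [ 0.47  -0.12   0.109] [ 0.441 -0.138  0.08 ] [ 0.535 -0.098  0.13 ]
side bridge_roller 0.47 [253. 253.  15.  14.] [ 0.455 -0.118  0.125] [ 0.444 -0.124  0.117] [ 0.462 -0.107  0.128]
side plain_lever 0.56 [249. 168.  28.   5.] [0.485 0.161 0.105] [0.452 0.155 0.088] [0.525 0.17  0.119]
side freight_car 0.7 [381. 224.  48.  68.] [ 0.755 -0.074  0.054] [ 0.718 -0.157 -0.001] [0.827 0.081 0.086]
side bridge_lever 0.92 [270. 257.  50.  22.] [ 0.477 -0.122  0.105] [ 0.44  -0.141  0.   ] [ 0.539 -0.041  0.128]
```

View pics/a.png

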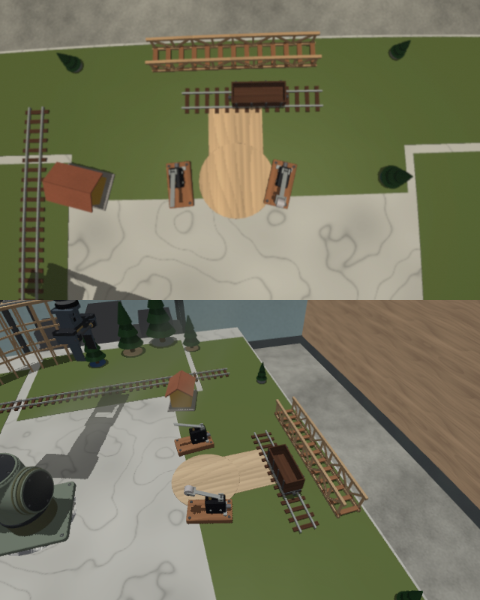

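The roller switch is on the right: its roller is at about (374,270) in the top picture, or world (0.453, -0.112). The plain switch is on the left and the car is beyond both. The tool's yaw already lines up with the lever, so I'll move across high with the fingers closing.

Emit:
carry_out:
  series:
    - [[-0.077, -0.09, 0, 0, 0, 0, 1], [-0.077, -0.09, 0, 0, 0, 0, 1], [-0.077, -0.09, 0, 0, 0, 0, 1], [-0.077, -0.09, 0, 0, 0, 0, 1], [-0.077, -0.09, 0, 0, 0, 0, 1], [-0.077, -0.09, 0, 0, 0, 0, 1], [-0.077, -0.09, 0, 0, 0, 0, 1], [-0.077, -0.09, 0, 0, 0, 0, 1], [-0.077, -0.09, 0, 0, 0, 0, 1], [-0.077, -0.09, 0, 0, 0, 0, 1], [-0.077, -0.09, 0, 0, 0, 0, 1], [-0.077, -0.09, 0, 0, 0, 0, 1]]

```text
t: 1.7
tcp_pos: [0.3959, 0.0204, 0.4052]
ee_rot: [3.141, 0.001, 2.828]
force: [1.0, 0.3, -0.2]
opening: 0.0003
gripper_force: 0.0
```

Run:
```python
from h import *
s=state(); cal=get_calibration("wrist"); im,d=camera("wrist"); s=state(); print(s["t"],s["tcp_pos"],s["ee_rot"])
for q in("bridge_roller","bridge_lever"):
    for r in trace(q,"wrist")[:1]:
        m=r["pixels"]&(d>0); ys,xs=np.nonzero(m)
        P=np.array([world("wrist",(x,y),d[y,x],cal) for x,y in zip(xs,ys)])
        print(q,r["conf"],np.round(r["box"]),np.round(np.median(P,0),4),np.round(P.min(0),3),np.round(P.max(0),3))
        T=P[P[:,2]>0.122]; print(len(T), T.mean(0) if len(T) else 0)
cv2.imwrite("pics/b.png",im[:,:,::-1])
```

```text
1.75 [0.39829606 0.01532473 0.4052436 ] [-3.13736381  0.00572088  2.82386377]
bridge_roller 0.62 [197. 319.  27.   6.] [ 0.455  -0.1126  0.1278] [ 0.449 -0.123  0.116] [ 0.464 -0.105  0.13 ]
143 [ 0.45495469 -0.11337841  0.12739868]
bridge_lever 0.86 [199. 331.  25.  32.] [ 0.4727 -0.1195  0.1089] [ 0.449 -0.133  0.093] [ 0.507 -0.105  0.13 ]
145 [ 0.45517734 -0.11332615  0.12725851]
```

View pics/b.png

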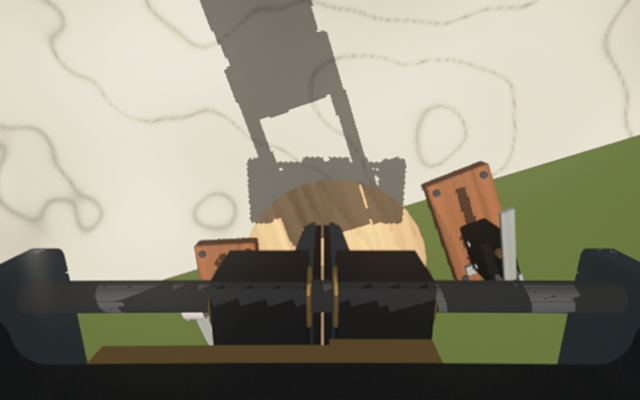

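The wrist view confirms the roller at (197,319), partly behind the gripper, at world (0.454, -0.113). The plain switch is clear on the right. Next I'll move above the roller and come down to about 15 mm over it.

Emit:
carry_out:
  series:
    - [[-0.06, -0.07, 0, 0, 0, 0, 1], [-0.06, -0.07, 0, 0, 0, 0, 1], [-0.06, -0.07, 0, 0, 0, 0, 1], [-0.06, -0.067, 0, 0, 0, 0, 1], [0, 0, 0.06, 0, 0, 0, 1], [0, 0, 0.06, 0, 0, 0, 1], [0, 0, 0.04, 0, 0, 0, 1], [0, 0, 0, 0, 0, 0, 1], [0, 0, 0, 0, 0, 0, 1], [0, 0, 0, 0, 0, 0, 1]]

```text
t: 2.85
tcp_pos: [0.4533, -0.112, 0.3419]
ee_rot: [3.141, 0.002, 2.83]
force: [0.1, -0.3, 0.6]
opening: 0.0002
gripper_force: 0.0
```

Emit:
carry_out:
  series:
    - [[0, 0, 0.03, 0, 0, 0, 1], [0, 0, 0.025, 0, 0, 0, 1], [0, 0, 0.01, 0, 0, 0, 1], [0, 0, 0.01, 0, 0, 0, 1], [0, 0, 0.01, 0, 0, 0, 1], [0, 0, 0, 0, 0, 0, 1], [0, 0, 0, 0, 0, 0, 1]]

```text
t: 3.55
tcp_pos: [0.4531, -0.1126, 0.307]
ee_rot: [3.141, 0.001, 2.829]
force: [-0.2, 1.4, 2.0]
opening: 0.0004
gripper_force: 1.4
```

Run:
```python
from h import *
im,d=camera("side"); s=state(); print(s["t"],s["tcp_pos"],s["force"])
cv2.imwrite("pics/c.png",cv2.resize(im[190:310,180:340],None,fx=4,fy=4)[:,:,::-1])
```

```text
3.6 [ 0.45308763 -0.11260041  0.30705847] [0.2629592  1.82695332 3.22649047]
```

View pics/c.png

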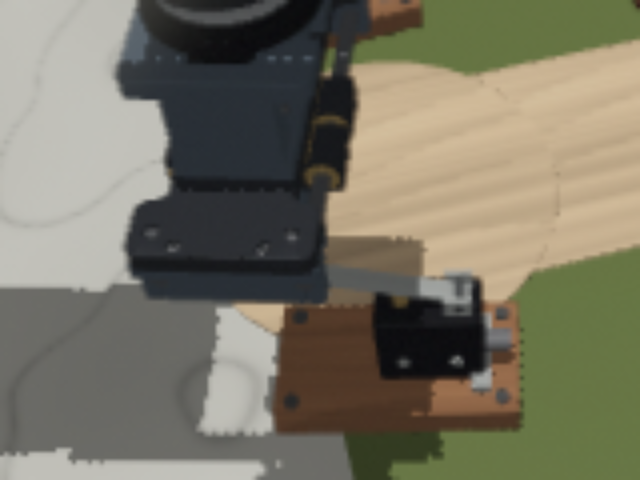

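The gripper hides the roller, but the lever at (380,280) in the crop is lower and the 2–3 N force fits a tip at 116 mm. I'll press 13 mm more, to a tip height of 103 mm, and hold.

Emit:
carry_out:
  series:
    - [[0, 0, 0.01, 0, 0, 0, 1], [0, 0, 0.01, 0, 0, 0, 1], [0, 0, 0.007, 0, 0, 0, 1], [0, 0, 0.005, 0, 0, 0, 1], [0, 0, 0, 0, 0, 0, 1], [0, 0, 0, 0, 0, 0, 1]]

```text
t: 4.2
tcp_pos: [0.453, -0.1126, 0.294]
ee_rot: [3.141, 0.0, 2.829]
force: [1.7, 3.0, 5.0]
opening: 0.0002
gripper_force: 2.4
```

The tip is at 103 mm with 5 N, which is the middle of the window. I'll hold, then lift off.

Emit:
carry_out:
  series:
    - [[0, 0, 0, 0, 0, 0, 1], [0, 0, 0, 0, 0, 0, 1], [0, 0, 0, 0, 0, 0, 1], [0, 0, 0, 0, 0, 0, 1], [0, 0, 0, 0, 0, 0, 1], [0, 0, -0.02, 0, 0, 0, 1], [0, 0, -0.03, 0, 0, 0, 1], [0, 0, -0.05, 0, 0, 0, 1], [0, 0, -0.08, 0, 0, 0, 1], [0, 0, -0.08, 0, 0, 0, 1], [0, 0, 0, 0, 0, 0, 1], [0, 0, 0, 0, 0, 0, 1]]

```text
t: 5.4
tcp_pos: [0.4525, -0.1129, 0.398]
ee_rot: [-3.141, 0.0, 2.829]
force: [-0.0, 0.1, -1.2]
opening: 0.0005
gripper_force: 0.0
```

Run:
```python
from h import *
im,d=camera("side"); s=state(); print(s["t"],s["tcp_pos"],s["force"])
for r in trace("bridge_roller","side")[:1]:
    ys,xs=np.nonzero(r["pixels"]&(d>0)); P=np.array([world("side",(x,y),d[y,x]) for x,y in zip(xs,ys)])
    print(r["conf"],r["box"],np.median(P,0),P.max(0))
cv2.imwrite("pics/d.png",cv2.resize(im[140:310,160:340],None,fx=3,fy=3)[:,:,::-1])
```

```text
5.45 [ 0.45234881 -0.11277401  0.39714232] [ 0.14905675 -0.61693932  0.13935555]
```

View pics/d.png

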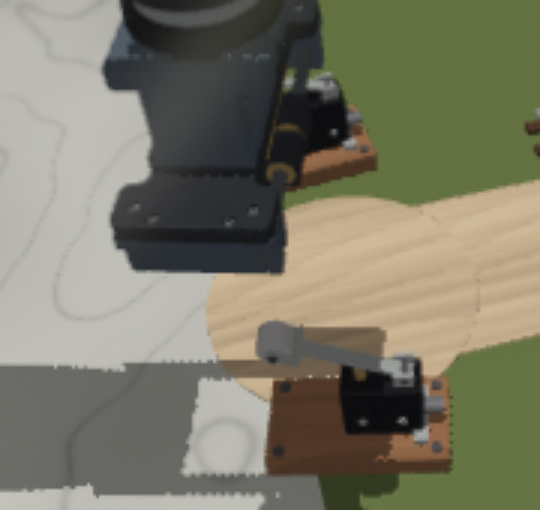

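The roller is back at crop (275,342), which is full-picture (252,254) against (253,253) at the start, so it has sprung fully back. The gripper is clear.

```bash
python3 -c "
from cell import *
print(sign_off())"
```

```text
the job is handed in; nothing more can be done
None
```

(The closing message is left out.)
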